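# Fetch the short jar from the hardware carousel

### The arm

A 6-joint arm with a two-finger parallel gripper is mounted at the origin on a cart in front of the work surface, level with it; the furniture and walls round the work are solid. World frame = base frame: x ahead of the robot, y to its left, z up, the work surface at z = 0. Lengths are in m, angles in rad, forces in N, time in s.
With the tool pointing down it reaches from about 0.25 to 0.725 m from the base axis. Payload 4 kg.
Tool frame: the origin (TCP) lies where the fingers leave the gripper's body, on its centre line; the fingertips stand 73 mm ahead of it and the grasp point (between the pads) lies 54 mm ahead of it (bot.tip_reach is the z of the fingertips in the tool frame, in m); z points along the fingers, x is the direction in which the jaws open and shut, and the axes are right-handed (so a half turn about z gives the same grasp; the last joint's range is limited). The gripper opens to 85 mm and grips with 20 to 120 N. Pads are 22 mm wide; open, the fingers measure 114 mm over their backs; the gripper's body (76 mm by 85 mm) begins 54 mm behind the grasp point. The pads swing forward as they close: fully open they stand 13 mm farther back than shut.
Start: joints at [1.341, 0.241, 0.005, 1.335, 0, 1.571], TCP at [0.114, 0.487, 0.304] pointing down, gripper open.
Joint ranges: [-2.72, 2.72], [-1.05, 1.87], [-1.09, 1.28], [-1.99, 2.15], [-1.42, 1.44], [-3.14, 3.14]. Speed limits (rad/s): [2.79, 2.79, 3.14, 3.14, 3.14, 3.14].

### API

Orientations are given as a unit quaternion [x, y, z, w].
In Python, from workcell import bot, vision, job_done gives the robot as it stands.
- The arm moves only by the tool drive_tool, never from a script. Its argument "steps" is one flat list of numbers, 7 for each row, row after row: the shift along the tool's x, y, z in m, then the turn, a rotation vector about the tool's x, y, z in degrees, then the closure, from -1 (fully open) to 1 (shut). A call has 1 to 8 rows; each row shifts and turns the commanded pose from where the row before left it, along the tool's axes as they then stand; what a row does not reach is not made up. A row lasts 1/12 s, in which the tool goes at most 41.7 mm and 7.16 degrees, less where a joint would pass 70% of its speed; a pose out of reach is approached as far as the arm can. A call is refused whole if a number of a shift passes 0.0417 or a number of a turn 7.16, either way. A call with a gripper value outside its range is refused whole. The fingers move at their own pace and stop on an object; the grip force is fixed at half the most. Time passes only in rows, so rows that do not move let the fingers close. It gives the time, the measured TCP pose, the force and the opening at its end, in the units of the state.
- bot.get_obs(): the state, without advancing time (a new reading comes with each control period).
- vision.camera(name): name is "side" or "top" or "wrist"; returns (picture, depth): 400x640x3 uint8, red, green, blue; 400x640 float32, m along the optical axis (not along the pixel's ray), 0 where there is no reading.
- vision.camera_model(name): a dict with "mtx" (3x3 intrinsics, pixels), "rvec" (rotation vector, rad) and "tvec" (3), from world to camera coordinates, as OpenCV has them. Camera axes: x right, y down, z forward; pixel columns grow to the right and rows downward; lengths in m; the calibration is good to about 2 mm. A picture is of the moment at which its call begins: read the wrist's pose just before it. camera_model takes no time and is no camera call; for the wrist camera it gives the pose at the moment of the call.
- job_done(): hands the job in, once; it reports no verdict.
The state is a dict: "clock": time; "joint_pos": joint angles; "joint_vel": joint speeds; "tau": joint torques, N m; "eef_pos": TCP position; "tool_rot": TCP orientation; "ft_force": force on the tool from outside, world axes, zero at the start; "ft_torque": the same for the moment, N m; "grip_width": finger opening in m.
Only numpy, scipy, OpenCV 4.12 (cv2) and the standard library are available. Lean on these libraries where they do the work, as an engineer would, in place of code of your own. Each camera call takes 0.05 s, during which the arm holds its last target.

### The job

Turn the hardware carousel until the bay with the shortest of the three jars stands squarely at the opening in its rim. Then take that jar out there, keep it upright and set it down gently on the round cork mat; let go of it. Leave the other two jars and the chuck key in the carousel, and do not shove or knock over the glue bottle or the oak offcut.

Things in the scene. Friction and masses are not known exactly. Their poses are not given: they have to be found in the camera images.
- carousel_base: Fixed base of the carousel: plywood foot plate 316 mm across, 8 mm thick, with a grey steel rim (radius 154 mm, top 48 mm above the bench) that is open over 100 degrees at the front. Origin on the carousel's axis at bench height; its -x axis points out through the middle of the opening; z up. Its place and yaw vary.
- carousel: Turning wooden disc, radius 142 mm; origin on its axis at its underside, 14 mm above the bench. Turns endlessly either way with light friction (0.15 N m, 1.2 N at a post), stays where left. Jars stand on its top, 26 mm above the bench. Four bays, parted by dividers (5 mm thick, tops 59 mm above the bench) at 45, 135, 225, 315 deg from its x axis; the short jar's bay lies about -x.
- post (a point): Top of one of four upright aluminium posts, 14 mm thick, tops 109 mm above the bench, 128 mm from the axis at the outer ends of the dividers, 90 degrees apart; pushed sideways they turn the carousel. This one is the post 45 degrees counter-clockwise (from above) of the short jar's bay; it turns with the carousel. The hub has radius 20 mm and its top is 72 mm above the bench.
- opening (a point): Fixed point in the middle of the rim's opening, 90 mm from the carousel's axis, at the height of the disc's top. The bay faces the opening when point short_jar_bay lies here.
- short_jar_bay (a point): Middle of the floor of the bay that holds the short jar, 90 mm from the axis on the disc's top; turns with the carousel. Kerbs 10 mm high round each bay (40 mm to either side of its middle line, and 129 mm from the axis) keep a jar in its place.
- short_jar_centre (a point): Centre (36 mm above its foot) of the shortest jar: glass jar of brass screws with a flat lid, 58 mm wide and 72 mm high, 0.2 to 0.4 kg; the lid (the top 10 mm) is 51 mm wide. z is its upright axis. Rigid; may be gripped round body or lid. It stands within about 1 cm of its bay's middle and may slide up to 15 mm as the carousel turns.
- middle_jar_centre (a point): Centre (41 mm above its foot) of the middle jar, of nails, 62 mm wide and 82 mm high, loose in another bay of the carousel. z is its upright axis.
- tall_jar_centre (a point): Centre (47 mm above its foot) of the tallest jar, of zinc screws, 68 mm wide and 94 mm high, loose in another bay of the carousel. z is its upright axis.
- chuck_key_centre (a point): Centre of a T-shaped steel drill chuck key lying flat in the fourth bay, 60x70 mm, 18 mm high, loose.
- mat_top (a point): Centre of the top face of the round cork mat: 154 mm across, 4 mm thick, fixed on the bench to the left of the vice. The bench vice stands between carousel and mat, its jaws up to 165 mm above the bench.
- wood_glue: Glue bottle 71 mm wide, 180 mm high, loose bystander behind the vice; origin under its centre.
- offcut_oak: Oak offcut 45x150x30 mm, loose bystander behind the vice; origin under its centre.

How it is judged:
By the outcome, as a careful person would: the job done as asked, in the order asked, and still so for the second after the job is handed in, with the robot touching nothing.
It also fails if it takes over 64 s, if anything falls off the work surface, if the arm or the gripper's body presses on something with over 40 N, if the wrist force passes 120 N, or if a joint passes its speed limit or range.

## Working session

There is one attempt and no reset: what is moved stays moved. The work goes in short steps, Python scripts to look and compute and a tool call to move; the robot and the scene stay as the last step left them, time stands still between calls to the robot, and variables do not carry over. Pictures are saved under pics/ and viewed, and the job is handed in when it is done.

Besides the shell and the picture viewer there is one more tool, called as name(argument=value, ...) on one line, values as JSON. drive_tool: Moves the arm, as the interface text tells. Its arguments: {"type":"object","properties":{"steps":{"type":"array"}},"required":["steps"]}

```bash
ls; mkdir -p pics
python3 - <<'E'
from workcell import bot, vision
import cv2,numpy as np
print(bot.get_obs())
for n in("top","side"):
    p,d=vision.camera(n); cv2.imwrite(f"pics/{n}0.png",p[:,:,::-1]); np.save(f"pics/{n}0.npy",d); m=vision.camera_model(n)
    print(n,m)
E
```

```text
pics
{'clock': 0.0, 'joint_pos': array([1.34099549e+00, 2.41414822e-01, 3.71236515e-03, 1.33516999e+00,
       2.92896519e-05, 1.57081555e+00]), 'joint_vel': array([-0.00062757,  0.00116183,  0.00158689, -0.00140742,  0.00182147,
       -0.0006069 ]), 'tau': array([ 2.18164896e-04, -3.72315431e+01,  2.52408904e+01,  1.68900867e-02,
        1.28231059e-04, -4.05188576e-07]), 'eef_pos': array([0.11377693, 0.48639454, 0.30300733]), 'tool_rot': array([ 7.83518035e-01,  6.21368176e-01, -8.22427507e-04,  6.33559681e-04]), 'ft_force': array([0.67421523, 0.28256585, 0.11917872]), 'ft_torque': array([0.04117261, 0.00392157, 0.01531909]), 'grip_width': 0.08534897078089328}
top {'mtx': array([[448.67842929,   0.        , 313.64526144],
       [  0.        , 448.67842929, 212.25805115],
       [  0.        ,   0.        ,   1.        ]]), 'rvec': array([ 2.13033394, -2.12609656,  0.20206664]), 'tvec': array([-0.0496707 ,  0.60502328,  1.21704407])}
side {'mtx': array([[455.37931907,   0.        , 327.41010224],
       [  0.        , 455.37931907, 202.86993907],
       [  0.        ,   0.        ,   1.        ]]), 'rvec': array([ 2.17962263, -0.20774128,  0.11451578]), 'tvec': array([-0.60801815,  0.10527919,  1.18494618])}
```

View pics/top0.png

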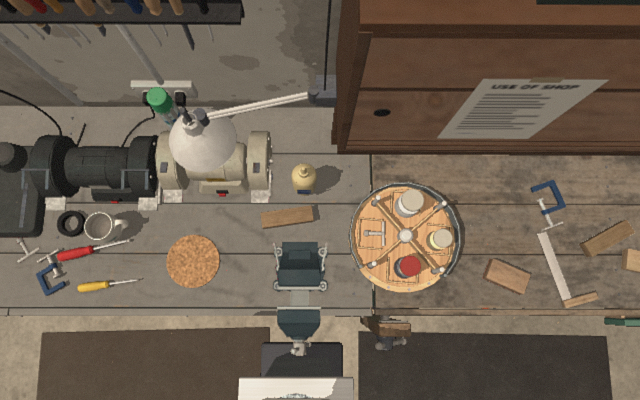

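View pics/side0.png

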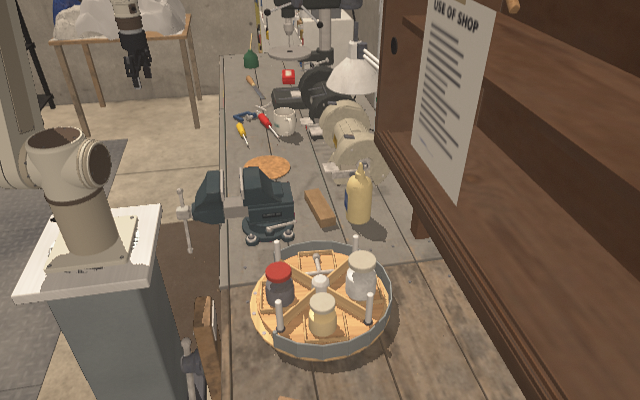

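```bash
cat > h.py <<'E'
import cv2,numpy as np
def cloud(m,d):
    R=cv2.Rodrigues(np.array(m["rvec"]))[0];t=np.array(m["tvec"]).reshape(3)
    K=m["mtx"];v,u=np.mgrid[0:d.shape[0],0:d.shape[1]]
    P=np.stack([(u-K[0,2])/K[0,0]*d,(v-K[1,2])/K[1,1]*d,d],-1)
    return (P-t)@R
def proj(m,p):
    return cv2.projectPoints(np.float64(p).reshape(-1,3),m["rvec"],m["tvec"],m["mtx"],None)[0].reshape(-1,2)
E
python3 - <<'E'
from h import *
from workcell import vision
m=vision.camera_model("top");d=np.load("pics/top0.npy");W=cloud(m,d)
print("cam",-cv2.Rodrigues(m["rvec"])[0].T@m["tvec"])
for n,(u,v) in dict(mat=(193,261),hub=(405,236),white=(410,199),yel=(440,238),red=(409,264),p1=(374,203),p2=(442,203),p3=(440,268),p4=(372,266),bench=(230,290),bench2=(480,240),offc=(287,217),glue=(303,172),vice=(300,250),vl=(276,285),vr=(325,285)).items():
    print(n,np.round(W[v,u],3))
p=cv2.imread("pics/top0.png");cv2.imwrite("pics/z0.png",cv2.resize(p[170:310,330:480],None,fx=5,fy=4.2857,interpolation=cv2.INTER_CUBIC))
print(proj(m,[[0.114,0.487,0.3],[0,0,0]]))
# heights map
z=W[...,2]
for lo,hi in((.095,.115),(.115,.125),(.065,.078),(.04,.056)):
  mk=((z>lo)&(z<hi)); mk[:, :340]=0; mk[:,470:]=0; mk[:175]=0; mk[300:]=0
  n,l,s,c=cv2.connectedComponentsWithStats(mk.astype(np.uint8))
  for i in range(1,n):
    if s[i,4]>4: q=W[l==i]; print(lo,s[i],np.round(np.median(q,0),3),np.round(q.mean(0),3))
E
```

```text
cam [ 0.37326921 -0.04087483  1.30717863]
mat [0.47  0.299 0.007]
hub [ 0.536 -0.303  0.067]
white [ 0.63  -0.309  0.12 ]
yel [ 0.526 -0.39   0.104]
red [ 0.456 -0.302  0.108]
p1 [ 0.632 -0.22   0.059]
p2 [ 0.623 -0.4    0.104]
p3 [ 0.446 -0.385  0.106]
p4 [ 0.451 -0.205  0.095]
bench [0.388 0.191 0.001]
bench2 [ 0.534 -0.537  0.002]
offc [0.597 0.029 0.024]
glue [ 0.693 -0.02   0.165]
vice [ 0.491 -0.012  0.124]
vl [0.402 0.058 0.021]
vr [ 0.402 -0.081  0.019]
[[ 58.45181341 420.88456747]
 [295.33354123 435.30740657]]
0.095 [375 195   6   6  25] [ 0.637 -0.222  0.107] [ 0.637 -0.223  0.106]
0.095 [401 200   2   4   5] [ 0.624 -0.286  0.112] [ 0.624 -0.287  0.112]
0.095 [441 201   6   6  26] [ 0.622 -0.402  0.106] [ 0.622 -0.403  0.106]
0.095 [433 229  19  19 278] [ 0.527 -0.397  0.101] [ 0.528 -0.397  0.1  ]
0.095 [399 256  22  21 341] [ 0.451 -0.304  0.11 ] [ 0.451 -0.303  0.11 ]
0.095 [371 261   6   6  25] [ 0.458 -0.207  0.108] [ 0.457 -0.207  0.106]
0.095 [438 267   6   5  25] [ 0.443 -0.387  0.107] [ 0.442 -0.387  0.107]
0.115 [401 189  23  22 370] [ 0.628 -0.315  0.12 ] [ 0.62
[... 783 characters left out ...]
0.525 -0.449  0.046] [ 0.526 -0.445  0.046]
0.04 [435 206   5   4   6] [ 0.62  -0.399  0.055] [ 0.62  -0.4    0.053]
0.04 [415 223   4   4   5] [ 0.569 -0.341  0.055] [ 0.57  -0.34   0.053]
0.04 [364 230   7   5  15] [ 0.551 -0.2    0.042] [ 0.551 -0.199  0.043]
0.04 [398 233   7  10  15] [ 0.53  -0.289  0.048] [ 0.531 -0.291  0.049]
0.04 [427 234   7  16  23] [ 0.522 -0.371  0.047] [ 0.522 -0.374  0.048]
0.04 [409 242  27  32  63] [ 0.479 -0.354  0.047] [ 0.478 -0.355  0.048]
0.04 [389 246   4   4   5] [ 0.507 -0.265  0.052] [ 0.506 -0.264  0.051]
0.04 [382 253   5   2   5] [ 0.49  -0.245  0.055] [ 0.49  -0.246  0.052]
0.04 [394 260  11  19  29] [ 0.441 -0.277  0.049] [ 0.442 -0.281  0.049]
```

View pics/z0.png

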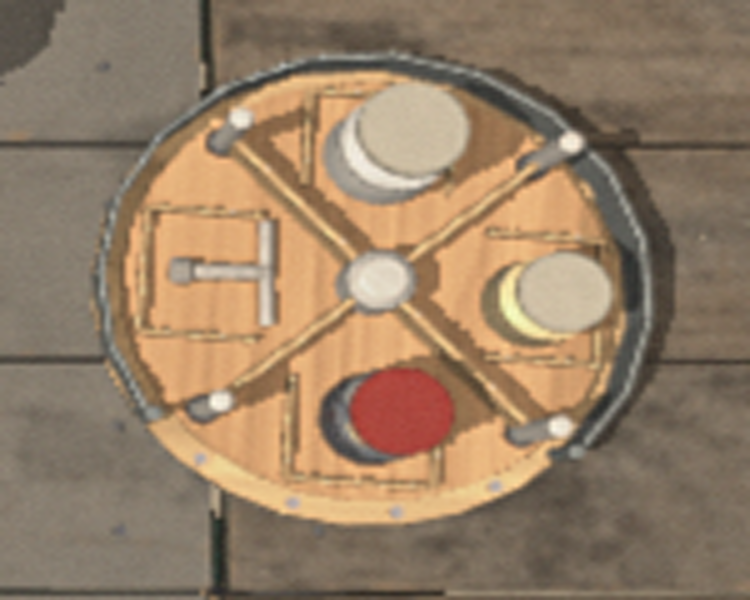

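Run:
```python
from h import *
from workcell import vision
m=vision.camera_model("top");d=np.load("pics/top0.npy");W=cloud(m,d)
c=np.array([.540,-.3045])
z=W[...,2];dx=W[...,:2]-c;r=np.hypot(dx[...,0],dx[...,1]);a=np.degrees(np.arctan2(dx[...,1],dx[...,0]))%360
mk=(z>.043)&(z<.053)&(r>.148)&(r<.162)
P=W[mk];print(len(P))
from scipy.optimize import least_squares
f=least_squares(lambda x:np.hypot(P[:,0]-x[0],P[:,1]-x[1])-x[2],[.54,-.3,.154],loss='soft_l1',f_scale=.002).x;print(f)
A=np.sort(a[mk]);g=np.diff(A);i=g.argmax();print(A[i],A[i+1],g[i],(A[i]+A[i+1])/2)
print(np.round(A[(A>110)&(A<260)],1))
# mat
mk=(z>.002)&(z<.009); 
hsv=cv2.cvtColor(cv2.imread("pics/top0.png"),cv2.COLOR_BGR2HSV)
mm=(hsv[...,1]>100); mm[:,:160]=0;mm[:,226:]=0;mm[:230]=0;mm[295:]=0
n,l,s,ce=cv2.connectedComponentsWithStats(mm.astype(np.uint8));i=1+s[1:,4].argmax();print(s[i],np.round(W[l==i].mean(0),4),np.round((W[l==i].max(0)+W[l==i].min(0))/2,4))
# red line proj check
m2=vision.camera_model("side");W2=cloud(m2,np.load("pics/side0.npy"));z=W2[...,2]
dx=W2[...,:2]-c;r=np.hypot(dx[...,0],dx[...,1]);a=np.degrees(np.arctan2(dx[...,1],dx[...,0]))%360
mk=(z>.03)&(z<.053)&(r>.148)&(r<.162);A=np.sort(a[mk]);print("side",len(A),np.round(A[(A>110)&(A<260)],1))
mk=(z>.1)&(z<.112)&(r<.16)
n,l,s,ce=cv2.connectedComponentsWithStats(mk.astype(np.uint8))
for i in range(1,n):
  if s[i,4]>4:q=W2[l==i];print(s[i],np.round(q.mean(0),3))
```

```text
378
[ 0.53980129 -0.30591771  0.15438835]
125.89553450850536 222.88840392128566 96.9928694127803 174.3919692148955
[110.2 111.2 112.  112.5 113.5 114.5 114.9 115.3 115.8 116.8 117.2 117.6
 118.2 119.6 120.5 121.4 121.9 122.2 122.8 123.9 124.2 124.5 124.8 125.4
 125.6 125.9 222.9 223.3 224.6 224.7 224.9 225.4 225.7 226.4 227.2 227.6
 228.8 229.6 229.8 230.  231.3 231.8 232.8 233.2 233.8 234.8 235.9 236.7
 236.8 237.8 238.3 239.4 240.3 240.7 241.5 242.3 242.6 243.3 243.8 243.9
 245.  245.6 245.8 246.4 247.1 247.2 248.2 249.1 249.5 251.6 251.8 252.5
 252.5 253.  253.7 254.1 255.2 255.9 257.1 257.3 258.2 259.3]
[ 166  235   54   53 2213] [0.4709 0.2995 0.0097] [0.4601 0.1688 0.6505]
side 1559 [110.3 110.4 110.5 110.5 110.6 110.7 111.  111.3 111.4 111.4 111.7 111.7
 111.8 111.9 112.1 112.4 112.6 112.6 113.1 113.1 113.3 113.6 113.8 113.8
 114.  114.6 114.6 114.8 114.8 114.8 115.1 115.1 115.2 115.4 116.  116.3
 116.3 116.4 116.4 116.5 116.7 116.8 116.8 117.2 117.2 117.5 117.8 123.3
 124.1 124.3 124.6 124.8 124.9 124.9 125.  125.4 125.5 223.9 224.1 224.4
 224.6 224.7 224.8 224.9 225.  225.  
[... 1775 characters left out ...]
.2 255.2
 255.3 255.3 255.9 255.9 255.9 255.9 255.9 255.9 255.9 255.9 256.6 256.6
 256.6 256.6 256.7 256.7 256.7 257.3 257.3 257.4 257.4 257.4 257.4 257.4
 258.  258.  258.1 258.1 258.1 258.1 258.1 258.7 258.7 258.7 258.8 258.8
 258.8 258.8 258.8 259.4 259.5 259.5 259.5 259.5 259.5 259.5 259.5]
[353 234   6   7  36] [ 0.641 -0.226  0.107]
[274 239   6   7  36] [ 0.46  -0.211  0.107]
[265 261  27  22 361] [ 0.454 -0.309  0.109]
[373 266   3   4   5] [ 0.653 -0.335  0.11 ]
[353 270  12   3  15] [ 0.619 -0.34   0.11 ]
[366 270   6   3   7] [ 0.639 -0.343  0.11 ]
[310 292  26  20 354] [ 0.53  -0.399  0.102]
[367 292   7   8  44] [ 0.625 -0.406  0.107]
[275 299   7   8  50] [ 0.445 -0.391  0.107]
```

```bash
cat >> h.py <<'E'
from scipy.spatial.transform import Rotation as Rn
def plan(wps,step=.04,ts=7.0,cl=None,start=None):
    """wps: list of (x,y,z,yawdeg). prints rounded rows from the current measured pose; n optional 5th"""
    from workcell import bot
    o=bot.get_obs()
    p=np.array(o["eef_pos"]);x=Rn.from_quat(o["tool_rot"]).as_matrix()[:,0];yaw=np.degrees(np.arctan2(x[1],x[0]))
    if start: p=np.array(start[:3]);yaw=start[3]
    print("t",round(o["clock"],2),"now",np.round(o["eef_pos"],4),"yaw",round(yaw,2),"j",np.round(o["joint_pos"],2),"F",np.round(o["ft_force"],1),"w",round(o["grip_width"],4))
    for w in wps:
        q=np.array(w[:3]);dy=(w[3]-yaw+180)%360-180
        n=w[4] if len(w)>4 else int(max(np.ceil(np.linalg.norm(q-p)/step),np.ceil(abs(dy)/ts),1))
        p0=p.copy();y0=yaw
        print("->",w,n)
        for i in range(n):
            tgt=p0+(q-p0)*(i+1)/n
            d=tgt-p;c,s=np.cos(np.radians(yaw)),np.sin(np.radians(yaw))
            r=np.round([d[0]*c+d[1]*s,d[0]*s-d[1]*c,-d[2]],4)
            t=round(-(y0+dy*(i+1)/n-yaw),2)
            print(f"{r[0]:g},{r[1]:g},{r[2]:g},0,0,{t:g},")
            # keep track of rounded
            p=p+r[0]*np.array([c,s,0])+r[1]*np.array([s,-c,0])-np.array([0,0,r[2]]);yaw-=t
E
python3 -c "
from h import *
plan([(.36,.1,.304,76.8),(.444,-.389,.29,120)])"
```

```text
t 0.1 now [0.1138 0.4865 0.3031] yaw 76.83 j [ 1.34  0.24  0.    1.34 -0.    1.57] F [ 0.4 -0.3 -0.3] w 0.0856
-> (0.36, 0.1, 0.304, 76.8) 12
-0.0267,0.0273,-0.0001,0,0,0,
-0.0267,0.0273,-0.0001,0,0,0.01,
-0.0266,0.0273,-0,0,0,-0,
-0.0267,0.0274,-0.0001,0,0,0,
-0.0267,0.0273,-0.0001,0,0,0,
-0.0267,0.0273,-0.0001,0,0,0.01,
-0.0267,0.0273,-0,0,0,-0,
-0.0266,0.0273,-0.0001,0,0,0,
-0.0267,0.0274,-0.0001,0,0,0,
-0.0267,0.0273,-0.0001,0,0,0.01,
-0.0267,0.0273,-0,0,0,0,
-0.0266,0.0273,-0.0001,0,0,0,
-> (0.444, -0.389, 0.29, 120) 13
-0.0351,0.0149,0.0011,0,0,-3.32,
-0.036,0.0128,0.0011,0,0,-3.33,
-0.0366,0.0107,0.001,0,0,-3.32,
-0.0372,0.0086,0.0011,0,0,-3.32,
-0.0377,0.0064,0.0011,0,0,-3.32,
-0.0379,0.0042,0.0011,0,0,-3.33,
-0.0381,0.002,0.001,0,0,-3.32,
-0.0382,-0.0002,0.0011,0,0,-3.32,
-0.0381,-0.0024,0.0011,0,0,-3.33,
-0.0379,-0.0046,0.0011,0,0,-3.32,
-0.0375,-0.0069,0.001,0,0,-3.32,
-0.0371,-0.0089,0.0011,0,0,-3.32,
-0.0365,-0.0111,0.0011,0,0,-3.33,
```

drive_tool(steps=[-0.0267,0.0273,0,0,0,0,-1,-0.0267,0.0273,0,0,0,0,-1,-0.0267,0.0273,0,0,0,0,-1,-0.0267,0.0273,0,0,0,0,-1,-0.0267,0.0273,0,0,0,0,-1,-0.0267,0.0273,0,0,0,0,-1,-0.0267,0.0273,0,0,0,0,-1,-0.0267,0.0273,0,0,0,0,-1])

```text
clock: 0.77
eef_pos: [0.2781, 0.2273, 0.3037]
tool_rot: [0.783, 0.622, -0.0, 0.0]
ft_force: [-0.2, 1.4, 0.3]
grip_width: 0.0853
```

drive_tool(steps=[-0.0267,0.0273,0,0,0,0,-1,-0.0267,0.0273,0,0,0,0,-1,-0.0267,0.0273,0,0,0,0,-1,-0.0267,0.0273,0,0,0,0,-1])

```text
clock: 1.1
eef_pos: [0.3602, 0.0984, 0.3038]
tool_rot: [0.784, 0.621, 0.0, -0.0]
ft_force: [0.1, -0.0, -0.6]
grip_width: 0.0855
```

```bash
python3 -c "
from h import *
plan([(.444,-.389,.27,120)])"
```

```text
t 1.1 now [0.3602 0.0984 0.3038] yaw 76.83 j [ 0.27 -0.01 -0.28  1.3   0.    0.5 ] F [ 0.1 -0.  -0.6] w 0.0855
-> (0.444, -0.389, 0.27, 120) 13
-0.035,0.0148,0.0026,0,0,-3.32,
-0.0359,0.0128,0.0026,0,0,-3.32,
-0.0365,0.0106,0.0026,0,0,-3.32,
-0.0371,0.0086,0.0026,0,0,-3.32,
-0.0375,0.0064,0.0026,0,0,-3.32,
-0.0378,0.0042,0.0026,0,0,-3.33,
-0.038,0.0019,0.0026,0,0,-3.32,
-0.038,-0.0002,0.0026,0,0,-3.32,
-0.038,-0.0024,0.0026,0,0,-3.32,
-0.0377,-0.0046,0.0026,0,0,-3.32,
-0.0374,-0.0068,0.0026,0,0,-3.32,
-0.037,-0.0089,0.0026,0,0,-3.32,
-0.0364,-0.0111,0.0026,0,0,-3.32,
```

drive_tool(steps=[-0.035,0.0148,0.0026,0,0,-3.32,0.15,-0.0359,0.0128,0.0026,0,0,-3.32,0.15,-0.0365,0.0106,0.0026,0,0,-3.32,0.15,-0.0371,0.0086,0.0026,0,0,-3.32,0.15,-0.0375,0.0064,0.0026,0,0,-3.32,0.15,-0.0378,0.0042,0.0026,0,0,-3.32,0.15,-0.038,0.0019,0.0026,0,0,-3.32,0.15,-0.038,-0.0002,0.0026,0,0,-3.32,0.15])

```text
clock: 1.77
eef_pos: [0.411, -0.2016, 0.2827]
tool_rot: [0.619, 0.785, 0.0, -0.0]
ft_force: [1.3, 0.1, 0.0]
grip_width: 0.0364
```

drive_tool(steps=[-0.038,-0.0024,0.0026,0,0,-3.32,0.15,-0.0377,-0.0046,0.0026,0,0,-3.32,0.15,-0.0374,-0.0068,0.0026,0,0,-3.32,0.15,-0.037,-0.0089,0.0026,0,0,-3.32,0.15,-0.0364,-0.0111,0.0026,0,0,-3.32,0.15])

```text
clock: 2.18
eef_pos: [0.4434, -0.3889, 0.2693]
tool_rot: [0.499, 0.867, 0.0, -0.001]
ft_force: [0.5, -0.2, -0.6]
grip_width: 0.0363
```

Run:
```python
from h import *
from workcell import bot,vision
o=bot.get_obs();m=vision.camera_model("wrist")
p,d=vision.camera("wrist");cv2.imwrite("pics/w1.png",p[:,:,::-1]);np.save("pics/w1.npy",d)
W=cloud(m,d);z=W[...,2]
mk=((z>.1)&(z<.114)).astype(np.uint8)
n,l,s,ce=cv2.connectedComponentsWithStats(mk)
for i in range(1,n):
  if s[i,4]>40:q=W[l==i];print(s[i],np.round(q.mean(0),3))
plan([])
```

```text
[308 191  17  18 242] [ 0.443 -0.39   0.108]
[ 369  225   60   56 1947] [ 0.443 -0.305  0.11 ]
[231 249  17  21 133] [ 0.526 -0.42   0.101]
[278 261  10  31 131] [ 0.522 -0.378  0.101]
[600 331  40  48 841] [ 0.432 -0.058  0.106]
[200 342  16  16 140] [ 0.622 -0.403  0.107]
t 2.23 now [ 0.4441 -0.3953  0.2671] yaw 119.98 j [-0.73  0.44  0.2   1.33 -0.   -1.25] F [ 4.5 -6.7  1. ] w 0.0363
```

View pics/w1.png

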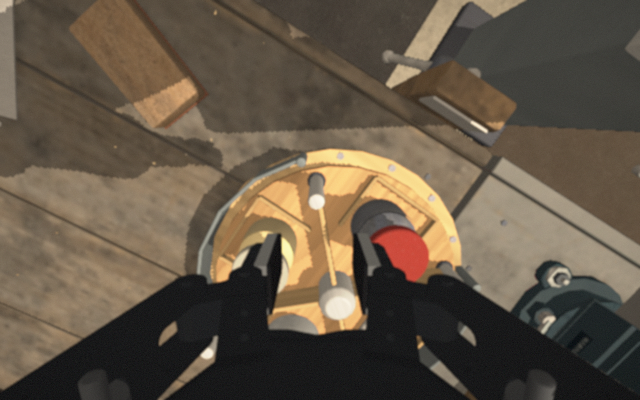

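drive_tool(steps=[0,0,0.03,0,0,0,0.15,0,0,0.03,0,0,0,0.15])

```text
clock: 2.4
eef_pos: [0.4443, -0.3891, 0.2101]
tool_rot: [0.501, 0.865, -0.0, 0.002]
ft_force: [0.2, 0.5, -0.2]
grip_width: 0.0363
```

```bash
python3 -c "
from h import *
plan([(.4435,-.389,.143,120)])"
```

```text
t 2.4 now [ 0.4443 -0.3891  0.2101] yaw 119.85 j [-0.72  0.47  0.09  1.19  0.   -1.24] F [ 0.2  0.5 -0.2] w 0.0363
-> (0.4435, -0.389, 0.143, 120) 2
0.0003,-0.0003,0.0335,0,0,-0.07,
0.0002,-0.0003,0.0336,0,0,-0.08,
```

drive_tool(steps=[0,0,0.022,0,0,0,0.15,0,0,0.022,0,0,0,0.15,0,0,0.023,0,0,0,0.15,0,0,0,0,0,0,0.15])

```text
clock: 2.73
eef_pos: [0.441, -0.3846, 0.1376]
tool_rot: [0.5, 0.866, 0.001, -0.005]
ft_force: [-0.5, 1.6, -0.6]
grip_width: 0.0363
```

```bash
python3 -c "
from h import *
c=np.array([.5410,-.3060])
w=[]
for a in np.linspace(-139.5,-232,25)[1:]:
    q=c+.1275*np.array([np.cos(np.radians(a)),np.sin(np.radians(a))]); w.append((round(q[0],4),round(q[1],4),.143,round(120+(a+139.5)*.85,1),1))
plan(w)" | grep -v '>'
```

```text
t 2.73 now [ 0.441  -0.3846  0.1376] yaw 119.98 j [-0.72  0.53 -0.01  1.04  0.   -1.24] F [-0.5  1.6 -0.6] w 0.0363
0.0033,-0.0007,-0.0054,0,0,3.28,
0.0084,-0.0013,-0,0,0,3.3,
0.0086,-0.0011,-0,0,0,3.2,
0.0084,-0.001,-0,0,0,3.3,
0.0086,-0.0009,-0,0,0,3.3,
0.0085,-0.0009,-0,0,0,3.3,
0.0086,-0.0007,-0,0,0,3.2,
0.0085,-0.0007,-0,0,0,3.3,
0.0086,-0.0005,-0,0,0,3.3,
0.0085,-0.0006,-0,0,0,3.3,
0.0086,-0.0004,-0,0,0,3.2,
0.0086,-0.0004,-0,0,0,3.3,
0.0086,-0.0002,-0,0,0,3.3,
0.0086,-0.0001,-0,0,0,3.3,
0.0085,-0.0001,-0,0,0,3.2,
0.0085,0,-0,0,0,3.3,
0.0086,0.0002,-0,0,0,3.3,
0.0087,0.0001,-0,0,0,3.3,
0.0084,0.0002,-0,0,0,3.2,
0.0087,0.0004,-0,0,0,3.3,
0.0086,0.0005,-0,0,0,3.3,
0.0084,0.0005,-0,0,0,3.3,
0.0086,0.0006,-0,0,0,3.2,
0.0086,0.0007,-0,0,0,3.3,
```

drive_tool(steps=[0,0,0,0,0,0,0.15,0,0,0,0,0,0,0.15])

```text
clock: 2.9
eef_pos: [0.4441, -0.3873, 0.1441]
tool_rot: [0.5, 0.866, -0.0, 0.001]
ft_force: [-0.1, -0.2, 0.2]
grip_width: 0.0362
```

drive_tool(steps=[0.004,-0.0007,0,0,0,2,0.15,0.0084,-0.0013,0,0,0,3.3,0.15,0.0086,-0.0011,0,0,0,3.3,0.15,0.0085,-0.001,0,0,0,3.3,0.15,0.0085,-0.0009,0,0,0,3.3,0.15,0.0085,-0.0009,0,0,0,3.3,0.15,0.0085,-0.0007,0,0,0,3.3,0.15,0.0085,-0.0007,0,0,0,3.3,0.15])

```text
clock: 3.57
eef_pos: [0.4173, -0.3313, 0.1457]
tool_rot: [0.678, 0.735, -0.001, 0.003]
ft_force: [-1.4, -3.0, 1.1]
grip_width: 0.0362
```

```bash
python3 -c "
from h import *
plan([])
from workcell import bot
o=bot.get_obs()
c=np.array([.5410,-.3060]);d=o['eef_pos'][:2]-c;print(np.hypot(*d),np.degrees(np.arctan2(d[1],d[0])))
"
```

```text
t 3.57 now [ 0.4173 -0.3313  0.1457] yaw 94.67 j [-0.67  0.42 -0.17  0.97 -0.   -0.75] F [-1.4 -3.   1.1] w 0.0362
0.1262895641528617 -168.46306693148028
```

drive_tool(steps=[0.0086,-0.0005,0,0,0,3.3,0.15,0.0085,-0.0005,0,0,0,3.3,0.15,0.0086,-0.0004,0,0,0,3.3,0.15,0.0086,-0.0004,0,0,0,3.3,0.15,0.0086,-0.0002,0,0,0,3.3,0.15,0.0086,-0.0001,0,0,0,3.3,0.15,0.0085,0,0,0,0,3.3,0.15,0.0085,0,0,0,0,3.3,0.15])

```text
clock: 4.23
eef_pos: [0.423, -0.2632, 0.1455]
tool_rot: [0.828, 0.561, 0.0, 0.002]
ft_force: [-2.0, -1.0, 0.5]
grip_width: 0.0365
```

```bash
python3 -c "
from h import *
from workcell import bot,vision
o=bot.get_obs()
c=np.array([.5410,-.3060]);d=o['eef_pos'][:2]-c;print(np.hypot(*d),np.degrees(np.arctan2(d[1],d[0])))
p,dd=vision.camera('side');cv2.imwrite('pics/s1.png',p[150:380,180:440,::-1].repeat(2,0).repeat(2,1))
p,dd=vision.camera('top');cv2.imwrite('pics/t1.png',p[150:330,300:500,::-1].repeat(3,0).repeat(3,1))
w=[]
for a in np.linspace(-202,-232,9)[1:]:
    q=c+.1275*np.array([np.cos(np.radians(a)),np.sin(np.radians(a))]); w.append((round(q[0],4),round(q[1],4),.143,round(120+(a+139.5)*.85,1),1))
plan(w)
" | grep -v '>'
```

```text
0.1255426362219921 160.05761046553468
t 4.33 now [ 0.4235 -0.2623  0.1452] yaw 68.58 j [-0.55  0.36 -0.27  0.94  0.   -0.18] F [ 0.2 -0.4 -0.5] w 0.0367
0.0119,-0.0018,0.0022,0,0,4.88,
0.0083,0.0001,0,0,0,3.2,
0.0084,0.0004,0,0,0,3.2,
0.0083,0.0003,0,0,0,3.2,
0.0083,0.0004,0,0,0,3.2,
0.0084,0.0006,0,0,0,3.1,
0.0083,0.0006,0,0,0,3.2,
0.0083,0.0006,0,0,0,3.2,
```

View pics/s1.png

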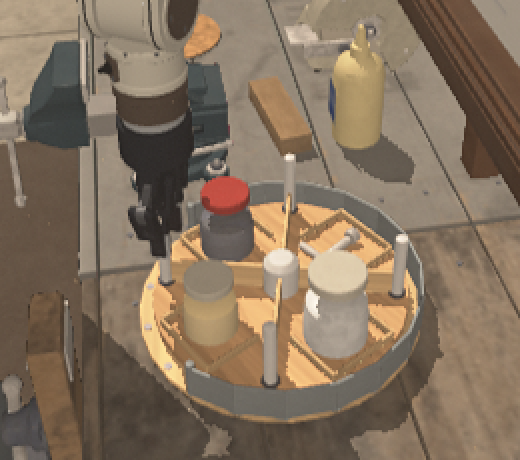

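View pics/t1.png

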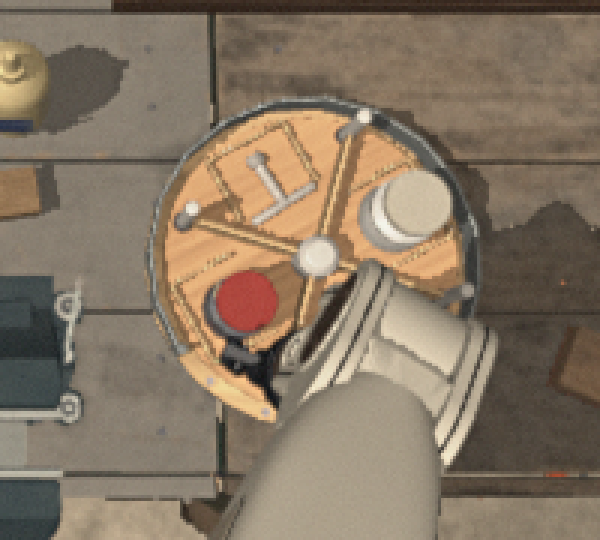

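drive_tool(steps=[0.008,-0.0015,0.001,0,0,3.3,0.15,0.0083,0,0,0,0,3.3,0.15,0.0083,0.0002,0,0,0,3.3,0.15,0.0083,0.0003,0,0,0,3.3,0.15,0.0083,0.0004,0,0,0,3.3,0.15,0.008,0.0005,0,0,0,3.3,0.15,0.006,0.0005,0,0,0,2,0.15,0,0,0,0,0,0,0.15])

```text
clock: 5.0
eef_pos: [0.4521, -0.2162, 0.1435]
tool_rot: [0.918, 0.397, 0.001, 0.001]
ft_force: [-0.6, -0.4, 0.1]
grip_width: 0.0364
```

```bash
cat > meas.py <<'E'
from h import *
from workcell import bot,vision
import sys
def posts(n,save=None):
    m=vision.camera_model(n);p,d=vision.camera(n)
    if save: cv2.imwrite(save,p[:,:,::-1])
    W=cloud(m,d);z=W[...,2];c=np.array([.5410,-.3065])
    dx=W[...,:2]-c;r=np.hypot(dx[...,0],dx[...,1])
    mk=((z>.102)&(z<.113)&(r>.115)&(r<.141)).astype(np.uint8)
    N,l,s,ce=cv2.connectedComponentsWithStats(mk)
    for i in range(1,N):
        if s[i,4]>8:
            q=W[l==i].mean(0);print(n,s[i],np.round(q,4),"ang",round(np.degrees(np.arctan2(q[1]-c[1],q[0]-c[0])),2))
    return p,W
if __name__=="__main__":
    for n in sys.argv[1:]: posts(n,f"pics/m_{n}_{bot.get_obs()['clock']:.2f}.png")
    plan([])
    d=bot.get_obs()['eef_pos'][:2]-np.array([.5410,-.3065]);print(np.hypot(*d),np.degrees(np.arctan2(d[1],d[0])))
E
python3 meas.py side top; ls pics
```

```text
side [346 231   6   6  30] [ 0.6265 -0.2121  0.1077] ang 47.82
side [275 236  10   8  42] [ 0.4685 -0.2025  0.1077] ang 124.87
side [266 245   8  10  24] [ 0.4442 -0.2367  0.1069] ang 144.18
side [372 286   7   7  41] [ 0.639  -0.3923  0.1077] ang -41.2
side [283 303   7   8  44] [ 0.4591 -0.4045  0.1075] ang -129.9
side [328 303  14   5  24] [ 0.5496 -0.4231  0.1111] ang -85.78
top [436 196   5   5  21] [ 0.6363 -0.389   0.107 ] ang -40.9
top [371 200   5   5  19] [ 0.6239 -0.2098  0.1079] ang 49.37
top [444 262   5   5  19] [ 0.4561 -0.4013  0.1079] ang -131.87
t 5.1 now [ 0.4514 -0.2165  0.1431] yaw 46.82 j [-0.45  0.37 -0.26  0.94 -0.    0.31] F [ 0.3 -0.4 -0.4] w 0.0361
0.12695325263469628 134.8732521393699
m_side_5.00.png
m_top_5.05.png
s1.png
side0.npy
side0.png
t1.png
top0.npy
top0.png
w1.npy
w1.png
z0.png
```

drive_tool(steps=[0.005,0.0004,0,0,0,2,0.15,0.005,0.0004,0,0,0,2,0.15,0.005,0.0004,0,0,0,2,0.15,0.002,0.0004,0,0,0,1,0.15,0,0,0,0,0,0,0.15,0,0,0,0,0,0,0.15])

```text
clock: 5.6
eef_pos: [0.4641, -0.2057, 0.1424]
tool_rot: [0.94, 0.34, 0.0, 0.0]
ft_force: [-1.5, -0.5, 0.7]
grip_width: 0.0365
```

```bash
python3 meas.py side top
```

```text
side [281 233  11   7  39] [ 0.4833 -0.1939  0.1071] ang 117.13
side [351 233   6   6  31] [ 0.637  -0.2217  0.1072] ang 41.47
side [270 241   9  10  29] [ 0.4543 -0.224   0.1068] ang 136.42
side [368 290   7   7  40] [ 0.6285 -0.4018  0.1076] ang -47.47
side [277 300   7   8  43] [ 0.4486 -0.3946  0.1076] ang -136.35
side [321 306  14   3  19] [ 0.5355 -0.423   0.1105] ang -92.71
top [374 197   5   5  22] [ 0.6332 -0.2191  0.107 ] ang 43.46
top [440 200   5   5  19] [ 0.6259 -0.4001  0.1065] ang -47.77
top [440 266   6   5  24] [ 0.4458 -0.3919  0.1076] ang -138.11
t 5.7 now [ 0.464  -0.2056  0.1422] yaw 39.72 j [-0.42  0.39 -0.24  0.94  0.    0.46] F [ 0.4 -0.4 -0.8] w 0.0369
0.1269328214930947 127.37124434692704
```

drive_tool(steps=[0,0,-0.03,0,0,0,0.15,0.01,-0.01,-0.04,0,0,0,-0.5,0,-0.03,-0.025,0,0,0,-1,0,-0.03,-0.025,0,0,0,-1,0,-0.02,-0.02,0,0,0,-1,0,0,0,0,0,0,-1,0,0,0,0,0,0,-1])

```text
clock: 6.28
eef_pos: [0.4145, -0.1298, 0.2829]
tool_rot: [0.94, 0.34, 0.002, 0.001]
ft_force: [1.0, -0.1, 0.4]
grip_width: 0.0852
```

Run:
```python
from meas import *
p,W=posts("wrist","pics/w2.png");np.save("pics/w2W.npy",W)
plan([])
```

```text
wrist [287 278  14  16 183] [ 0.4541 -0.2099  0.1075] ang 131.97
wrist [363 313  19  17  94] [ 0.5368 -0.1908  0.1072] ang 92.08
t 6.33 now [ 0.4144 -0.1301  0.2817] yaw 39.73 j [-0.3   0.12 -0.2   1.25 -0.    0.57] F [-0.3 -0.  -0.5] w 0.0858
```

View pics/w2.png

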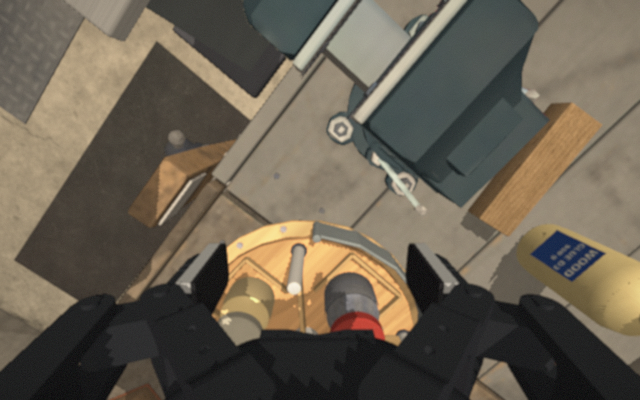

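```bash
python3 -c "
from h import *
plan([(.50,-.29,.29,84)])"
```

```text
t 6.33 now [ 0.4144 -0.1301  0.2817] yaw 39.73 j [-0.3   0.12 -0.2   1.25 -0.    0.57] F [-0.3 -0.  -0.5] w 0.0858
-> (0.5, -0.29, 0.29, 84) 7
-0.0052,0.0254,-0.0012,0,0,-6.32,
-0.008,0.0246,-0.0012,0,0,-6.33,
-0.0106,0.0237,-0.0011,0,0,-6.32,
-0.0132,0.0223,-0.0012,0,0,-6.32,
-0.0155,0.0207,-0.0012,0,0,-6.33,
-0.0178,0.0189,-0.0012,0,0,-6.32,
-0.0197,0.0168,-0.0012,0,0,-6.33,
```

drive_tool(steps=[-0.0052,0.0254,-0.0012,0,0,-6.32,-1,-0.008,0.0246,-0.0012,0,0,-6.32,-1,-0.0106,0.0237,-0.0012,0,0,-6.32,-1,-0.0132,0.0223,-0.0012,0,0,-6.32,-1,-0.0155,0.0207,-0.0012,0,0,-6.32,-1,-0.0178,0.0189,-0.0012,0,0,-6.32,-1,-0.0197,0.0168,-0.0012,0,0,-6.32,-1,0,0,0,0,0,0,-1])

```text
clock: 7.0
eef_pos: [0.5011, -0.2946, 0.2867]
tool_rot: [0.744, 0.668, -0.001, -0.0]
ft_force: [-0.2, 0.5, -0.5]
grip_width: 0.0858
```

drive_tool(steps=[0,0,0,0,0,0,-1,0,0,0,0,0,0,-1])

```text
clock: 7.17
eef_pos: [0.499, -0.2902, 0.2877]
tool_rot: [0.744, 0.668, -0.0, -0.002]
ft_force: [-1.2, 0.4, -0.2]
grip_width: 0.0851
```

Run:
```python
from meas import *
p,W=posts("wrist","pics/w3.png");np.save("pics/w3W.npy",W)
plan([])
z=W[...,2]
f=(z>.043)&(z<.053)
c=np.array([.5410,-.3065]);dx=W[...,:2]-c;r=np.hypot(dx[...,0],dx[...,1]);a=np.degrees(np.arctan2(dx[...,1],dx[...,0]))%360
k=f&(r>.145)&(r<.163);A=np.sort(a[k]);print(len(A),A[(A>100)&(A<174)][-8:],A[(A>174)&(A<250)][:8])
n,l,s,ce=cv2.connectedComponentsWithStats(((z>.094)&(z<.104)).astype(np.uint8))
for i in range(1,n):
  if s[i,4]>80:
    q=W[l==i];print(s[i],np.round(q.mean(0),3),q.min(0)[:2],q.max(0)[:2])
```

```text
wrist [395 126  18  17 236] [ 0.455  -0.2131  0.1078] ang 132.64
wrist [180 140  18  17 241] [ 0.447  -0.3913  0.1077] ang -137.95
wrist [431 221   2  13  13] [ 0.5384 -0.191   0.11  ] ang 91.29
wrist [394 312  15  16 175] [ 0.6339 -0.2208  0.1074] ang 42.7
wrist [219 322   9  11  46] [ 0.6242 -0.3961  0.1053] ang -47.1
t 7.22 now [ 0.499  -0.2897  0.2883] yaw 83.88 j [-0.53  0.4   0.19  1.36  0.   -0.42] F [-0.  -0.3 -0.7] w 0.0856
1809 [125.57717744 125.57870019 125.579347   125.58233731 125.6065577
 125.65903854 125.66362648 125.66839607] [222.32903401 222.42032139 222.43671756 222.45786756 222.46840973
 222.48552483 222.48729435 222.4908047 ]
[ 573   43   28  145 1008] [ 0.457 -0.058  0.101] [ 0.40173417 -0.06006573] [ 0.51811423 -0.05519799]
[ 271  107   60   61 2852] [ 0.449 -0.298  0.101] [ 0.42395064 -0.32361001] [ 0.47462946 -0.27274691]
[370 199  44  35  88] [ 0.52  -0.229  0.102] [ 0.51172947 -0.24474693] [ 0.54216729 -0.20381544]
[392 308  15  12  90] [ 0.631 -0.222  0.099] [ 0.62844189 -0.2269087 ] [ 0.63599176 -0.21383885]
[218 317  13  13  87] [ 0.624 -0.398  0.099] [ 0.62040062 -0.40553959] [ 0.63098801 -0.39375426]
[582 317  38  12 213] [ 0.666 -0.02   0.099] [ 0.66336497 -0.03236958] [0.67240727 0.00100632]
```

View pics/w3.png

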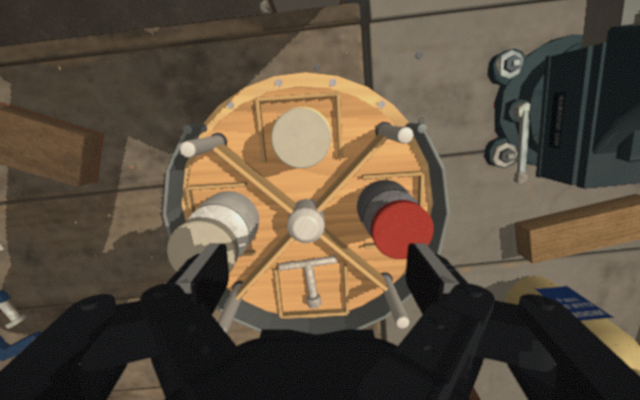

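Run:
```python
from h import *
from scipy.optimize import least_squares
W=np.load("pics/w3W.npy");z=W[...,2]
c=np.array([.540,-.306])
for it in range(3):
    dx=W[...,:2]-c;r=np.hypot(dx[...,0],dx[...,1]);a=np.degrees(np.arctan2(dx[...,1],dx[...,0]))%360
    k=(z>.045)&(z<.053)&(r>.145)&(r<.163);P=W[k]
    f=least_squares(lambda x:np.hypot(P[:,0]-x[0],P[:,1]-x[1])-x[2],[*c,.154],loss='soft_l1',f_scale=.001).x;c=f[:2]
    k=(z>.04)&(z<.053)&(r>.148)&(r<.16);A=np.sort(a[k]);lo=A[(A>100)&(A<174)];hi=A[(A>174)&(A<250)]
    h1=np.histogram(lo,np.arange(118,128,.5))[0];h2=np.histogram(hi,np.arange(220,230,.5))[0]
    print(f,lo[-5:].round(2),hi[:5].round(2),(lo[-3]+hi[2])/2);print(h1,h2)
p=cv2.imread("pics/w3.png");cv2.imwrite("pics/w3z.png",cv2.resize(p[60:200,150:450],None,fx=2.66,fy=2.66,interpolation=cv2.INTER_CUBIC))
# fit disc-foot edge front arc z~.008
k=(z>.003)&(z<.013)&(r>.15)&(r<.165)&(a>140)&(a<210);P=W[k]
```

```text
[ 0.5412359  -0.30634663  0.15371487] [125.41 125.46 125.47 125.47 125.56] [222.72 222.81 222.83 222.85 222.86] 174.1495346267209
[ 6  8  9  5  9  5  8  2  6 10 14 13 14 16 21  1  0  0  0] [ 0  0  0  0  0 14 22 17 17 15 11 13  3  3  9  6  9  8  7]
[ 0.5412359  -0.30634663  0.15371487] [125.71 125.76 125.77 125.77 125.86] [222.31 222.4  222.42 222.44 222.44] 174.0940141531912
[ 7  8  7  8  6  8  8  5  3  7 15 12 15 14 16 17  0  0  0] [ 0  0  0  0 11 21 18 19 14 13 13  4  1 10  6  9  5 11  8]
[ 0.5412359  -0.30634663  0.15371487] [125.71 125.76 125.77 125.77 125.86] [222.31 222.4  222.42 222.44 222.44] 174.09401415602167
[ 7  8  7  8  6  8  8  5  3  7 15 12 15 14 16 17  0  0  0] [ 0  0  0  0 11 21 18 19 14 13 13  4  1 10  6  9  5 11  8]
```

View pics/w3z.png

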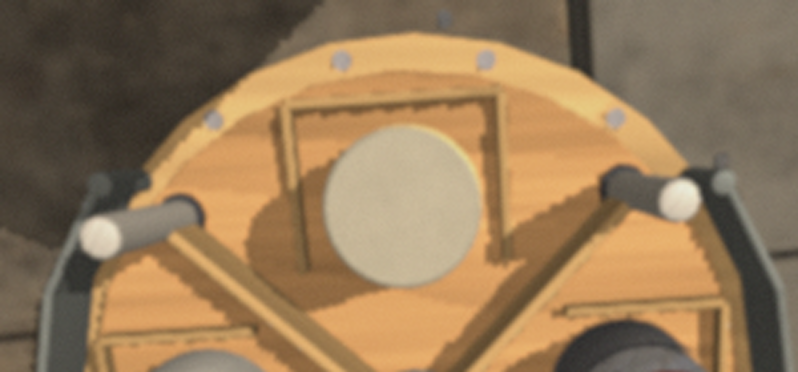

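Run:
```python
from h import *
W=np.load("pics/w3W.npy");c=np.array([.5410,-.3062])
def at(zx,zy):
    u,v=zx/2.66+150,zy/2.66+60
    q=np.median(W[int(round(v))-1:int(round(v))+2,int(round(u))-1:int(round(u))+2].reshape(-1,3),0)
    # subpixel
    q=np.array([cv2.remap(W[...,i].astype(np.float32),np.float32([[u]]),np.float32([[v]]),1)[0,0] for i in range(3)])
    d=q[:2]-c;a=np.degrees(np.arctan2(d[1],d[0]))%360
    print(np.round(q,4),np.hypot(*d).round(4),round(a,2));return a
s=[at(*x) for x in((214,120),(342,61),(486,61),(615,118))]
print((s[0]+s[3])/2,(s[1]+s[2])/2)
e=[at(100,185),at(725,182)];print(sum(e)/2)
at(102,237);at(680,199)
# kerb corners
at(284,103);at(497,95)
```

```text
[ 0.4109 -0.377   0.0091] 0.1481 208.53
[ 0.3936 -0.3201  0.0097] 0.148 185.38
[ 0.4    -0.261   0.0091] 0.1481 162.22
[ 0.4282 -0.2093  0.0101] 0.1487 139.34
173.93510282512756 173.79900692132065
[ 0.432  -0.4127  0.0512] 0.1524 224.33
[ 0.4562 -0.1781  0.052 ] 0.1536 123.49
173.91074489213517
[ 0.4477 -0.3911  0.109 ] 0.1261 222.29
[ 0.4554 -0.2117  0.1096] 0.1275 132.16
[ 0.4092 -0.3417  0.0358] 0.1365 195.07
[ 0.4151 -0.2596  0.0353] 0.1342 159.66
```

```bash
python3 -c "
from h import *
plan([(.4555,-.2115,.22,40),(.4555,-.2115,.143,40,3),(.4612,-.2065,.143,38,3),(.4692,-.2005,.143,36,3)])"
```

```text
t 7.22 now [ 0.499  -0.2897  0.2883] yaw 83.88 j [-0.53  0.4   0.19  1.36  0.   -0.42] F [-0.  -0.3 -0.7] w 0.0856
-> (0.4555, -0.2115, 0.22, 40) 7
0.0105,-0.0074,0.0098,0,0,6.27,
0.0095,-0.0084,0.0097,0,0,6.27,
0.0086,-0.0095,0.0098,0,0,6.27,
0.0076,-0.0104,0.0097,0,0,6.27,
0.0063,-0.0111,0.0098,0,0,6.26,
0.0051,-0.0117,0.0098,0,0,6.27,
0.0038,-0.0122,0.0097,0,0,6.27,
-> (0.4555, -0.2115, 0.143, 40, 3) 3
-0,0,0.0257,0,0,0,
-0,0,0.0256,0,0,0,
-0,0,0.0257,0,0,0,
-> (0.4612, -0.2065, 0.143, 38, 3) 3
0.0025,-0.0001,0,0,0,0.67,
0.0025,-0,0,0,0,0.67,
0.0026,-0.0002,0,0,0,0.66,
-> (0.4692, -0.2005, 0.143, 36, 3) 3
0.0033,0.0001,0,0,0,0.67,
0.0033,0,0,0,0,0.67,
0.0034,0,0,0,0,0.66,
```

drive_tool(steps=[0.0105,-0.0074,0.0098,0,0,6.27,0.15,0.0095,-0.0084,0.0098,0,0,6.27,0.15,0.0086,-0.0095,0.0098,0,0,6.27,0.15,0.0076,-0.0104,0.0098,0,0,6.27,0.15,0.0063,-0.0111,0.0098,0,0,6.27,0.15,0.0051,-0.0117,0.0098,0,0,6.27,0.15,0.0038,-0.0122,0.0098,0,0,6.27,0.15,0,0,0,0,0,0,0.15])

```text
clock: 7.88
eef_pos: [0.4532, -0.2088, 0.2193]
tool_rot: [0.939, 0.343, -0.002, -0.002]
ft_force: [0.2, -0.2, -0.4]
grip_width: 0.0362
```

drive_tool(steps=[0,0,0,0,0,0,0.15])

```text
clock: 7.97
eef_pos: [0.4554, -0.2108, 0.2212]
tool_rot: [0.939, 0.344, -0.0, -0.0]
ft_force: [1.2, -0.4, 0.2]
grip_width: 0.0362
```

drive_tool(steps=[0,0,0.025,0,0,0,0.15,0,0,0.026,0,0,0,0.15,0,0,0.026,0,0,0,0.15,0,0,0,0,0,0,0.15])

```text
clock: 8.3
eef_pos: [0.454, -0.2111, 0.1406]
tool_rot: [0.939, 0.343, -0.002, -0.002]
ft_force: [-0.8, 0.6, 0.1]
grip_width: 0.0363
```

drive_tool(steps=[0.003,0,0,0,0,0.5,0.15,0.003,0,0,0,0,0.5,0.15,0.003,0,0,0,0,0.5,0.15,0.003,0,0,0,0,0.5,0.15,0.003,0,0,0,0,0.5,0.15,0.002,0,0,0,0,0.5,0.15,0,0,0,0,0,0,0.15,0,0,0,0,0,0,0.15])

```text
clock: 8.97
eef_pos: [0.4695, -0.2008, 0.1444]
tool_rot: [0.948, 0.318, 0.0, -0.0]
ft_force: [0.5, -0.7, 0.8]
grip_width: 0.0364
```

```bash
python3 meas.py side top
```

```text
side [283 231  10   8  34] [ 0.4883 -0.1899  0.1079] ang 114.31
side [354 235   6   6  30] [ 0.6422 -0.2283  0.1073] ang 37.71
side [270 239  11  10  37] [ 0.4582 -0.2175  0.1069] ang 132.95
side [366 292   7   8  43] [ 0.623  -0.4072  0.1072] ang -50.86
side [274 298   7   8  42] [ 0.4437 -0.3884  0.1076] ang -139.92
side [317 306  10   3  17] [ 0.5258 -0.4228  0.1112] ang -97.44
top [376 195   5   5  20] [ 0.6386 -0.2247  0.1078] ang 39.96
top [442 202   5   5  20] [ 0.6201 -0.4049  0.1075] ang -51.21
top [438 268   6   5  25] [ 0.4401 -0.386   0.1077] ang -141.75
t 9.07 now [ 0.4692 -0.2009  0.1442] yaw 37.06 j [-0.4   0.39 -0.23  0.95  0.    0.52] F [ 0.3  0.  -0.1] w 0.0365
0.12767559548052196 124.21777802347596
```

drive_tool(steps=[-0.004,0,0,0,0,0,0.15,-0.004,0,0,0,0,0,0.15,0,0,0,0,0,0,0.15,0,0,-0.025,0,0,0,0.15,0,0,-0.035,0,0,0,0.15,0,0,-0.035,0,0,0,0.15,0,0,-0.03,0,0,0,-1])

```text
clock: 9.65
eef_pos: [0.4627, -0.2061, 0.2712]
tool_rot: [0.948, 0.317, 0.0, 0.0]
ft_force: [0.0, -0.6, 0.6]
grip_width: 0.0475
```

```bash
python3 -c "
from h import *
plan([(.50,-.29,.29,84)])"
```

```text
t 9.65 now [ 0.4627 -0.2061  0.2712] yaw 37.02 j [-0.42  0.27 -0.04  1.26  0.    0.51] F [ 0.  -0.6  0.6] w 0.0475
-> (0.5, -0.29, 0.29, 84) 7
-0.003,0.0128,-0.0027,0,0,-6.71,
-0.0044,0.0123,-0.0027,0,0,-6.71,
-0.0058,0.0118,-0.0027,0,0,-6.71,
-0.0072,0.011,-0.0026,0,0,-6.72,
-0.0084,0.01,-0.0027,0,0,-6.71,
-0.0096,0.009,-0.0027,0,0,-6.71,
-0.0105,0.0079,-0.0027,0,0,-6.71,
```

drive_tool(steps=[-0.003,0.0128,-0.0027,0,0,-6.71,-1,-0.0044,0.0123,-0.0027,0,0,-6.71,-1,-0.0058,0.0118,-0.0027,0,0,-6.71,-1,-0.0072,0.011,-0.0027,0,0,-6.71,-1,-0.0084,0.01,-0.0027,0,0,-6.71,-1,-0.0096,0.009,-0.0027,0,0,-6.71,-1,-0.0105,0.0079,-0.0027,0,0,-6.71,-1,0,0,0,0,0,0,-1])

```text
clock: 10.32
eef_pos: [0.5009, -0.2919, 0.2882]
tool_rot: [0.743, 0.669, 0.0, 0.001]
ft_force: [0.4, -0.0, -0.3]
grip_width: 0.0852
```

drive_tool(steps=[0,0,0,0,0,0,-1,0,0,0,0,0,0,-1])

```text
clock: 10.48
eef_pos: [0.4997, -0.2894, 0.2877]
tool_rot: [0.744, 0.668, -0.0, -0.001]
ft_force: [-0.2, -0.3, -0.2]
grip_width: 0.0857
```

Run:
```python
from meas import *
p,W=posts("wrist","pics/w4.png");np.save("pics/w4W.npy",W)
z=W[...,2]
n,l,s,ce=cv2.connectedComponentsWithStats(((z>.094)&(z<.104)).astype(np.uint8))
for i in range(1,n):
  if s[i,4]>800:
    q=W[l==i];print(s[i],np.round(q.mean(0),4),q.min(0)[:2],q.max(0)[:2])
p=cv2.imread("pics/w4.png");cv2.imwrite("pics/w4z.png",cv2.resize(p[60:200,150:450],None,fx=2.66,fy=2.66,interpolation=cv2.INTER_CUBIC))
plan([])
```

```text
wrist [400 131  18  18 234] [ 0.4607 -0.2081  0.1079] ang 129.22
wrist [184 132  19  17 248] [ 0.4421 -0.3855  0.1076] ang -141.38
wrist [214 316   8   9  27] [ 0.6184 -0.4007  0.1038] ang -50.59
wrist [387 316  15  16 174] [ 0.6389 -0.2265  0.1072] ang 39.25
[573  42  28 145 988] [ 0.4572 -0.058   0.1006] [ 0.40188197 -0.0598751 ] [ 0.51849406 -0.05518822]
[ 277  106   59   61 2844] [ 0.4494 -0.2926  0.1007] [ 0.42463161 -0.31820385] [ 0.47540254 -0.26761891]
t 10.53 now [ 0.4997 -0.2892  0.2878] yaw 83.92 j [-0.52  0.4   0.19  1.36  0.   -0.42] F [-0.   0.6  0.1] w 0.0852
```

View pics/w4z.png

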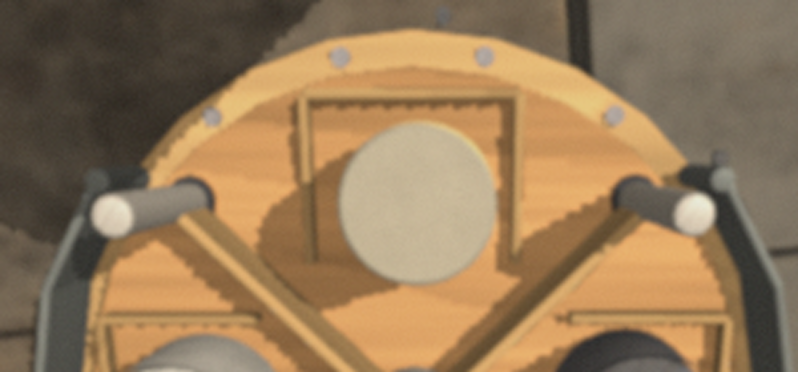

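```bash
python3 -c "
from h import *
plan([(.4495,-.293,.19,84),(.4495,-.293,.12,84,4)])"
```

```text
t 10.53 now [ 0.4997 -0.2892  0.2878] yaw 83.92 j [-0.52  0.4   0.19  1.36  0.   -0.42] F [-0.   0.6  0.1] w 0.0852
-> (0.4495, -0.293, 0.19, 84) 3
-0.003,-0.0165,0.0326,0,0,-0.03,
-0.003,-0.0165,0.0326,0,0,-0.02,
-0.003,-0.0165,0.0326,0,0,-0.03,
-> (0.4495, -0.293, 0.12, 84, 4) 4
-0,-0,0.0175,0,0,0,
-0,-0,0.0175,0,0,0,
-0,-0,0.0175,0,0,0,
-0,-0,0.0175,0,0,0,
```

drive_tool(steps=[-0.003,-0.0165,0.0326,0,0,0,-1,-0.003,-0.0165,0.0326,0,0,0,-1,-0.003,-0.0165,0.0326,0,0,0,-1,0,0,0,0,0,0,-1,0,0,0,0,0,0,-1])

```text
clock: 10.95
eef_pos: [0.4476, -0.2919, 0.1884]
tool_rot: [0.743, 0.669, -0.001, -0.003]
ft_force: [0.2, -1.0, 0.7]
grip_width: 0.0858
```

Run:
```python
from meas import *
plan([])
p,W=posts("wrist","pics/w5.png")
plan([(.4495,-.293,.12,84,4)])
z=W[...,2]
n,l,s,ce=cv2.connectedComponentsWithStats(((z>.094)&(z<.104)).astype(np.uint8))
for i in range(1,n):
  if s[i,4]>800:
    q=W[l==i];print(s[i],np.round(q.mean(0),4),q.min(0)[:2],q.max(0)[:2])
```

```text
t 10.95 now [ 0.4476 -0.2919  0.1884] yaw 83.94 j [-0.58  0.39 -0.1   1.09  0.   -0.47] F [ 0.2 -1.   0.7] w 0.0858
wrist [454 235  29  26 560] [ 0.4597 -0.2083  0.1075] ang 129.64
wrist [132 236  30  26 574] [ 0.4412 -0.3852  0.1073] ang -141.75
t 11.0 now [ 0.4503 -0.2933  0.1909] yaw 83.98 j [-0.58  0.39 -0.09  1.09  0.   -0.47] F [ 0.9 -0.6  1.2] w 0.0856
-> (0.4495, -0.293, 0.12, 84, 4) 4
0.0001,-0.0002,0.0177,0,0,-0,
0,-0.0002,0.0178,0,0,-0.01,
0.0001,-0.0002,0.0177,0,0,-0,
0,-0.0003,0.0177,0,0,-0.01,
[ 271  196   88   85 5864] [ 0.4482 -0.2925  0.1006] [ 0.42425296 -0.31811254] [ 0.47546369 -0.26736395]
```

View pics/w5.png

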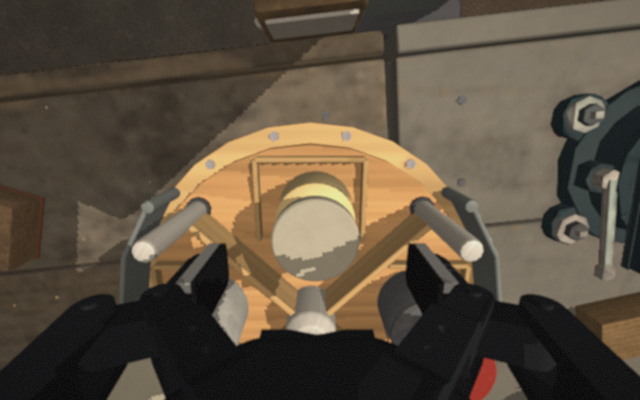

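drive_tool(steps=[0,0,0.02,0,0,0,-1,0,0,0.02,0,0,0,-1,0,0,0.018,0,0,0,-1,0,0,0.013,0,0,0,-1,0,0,0,0,0,0,-1,0,0,0,0,0,0,-1])

```text
clock: 11.5
eef_pos: [0.4523, -0.2943, 0.1211]
tool_rot: [0.743, 0.669, 0.001, 0.002]
ft_force: [0.2, -0.5, 0.0]
grip_width: 0.0854
```

drive_tool(steps=[0,0,0,0,0,0,-0.1,0,0,0,0,0,0,0.2,0,0,0,0,0,0,1,0,0,0,0,0,0,1,0,0,0,0,0,0,1,0,0,0,0,0,0,1])

```text
clock: 12.0
eef_pos: [0.4515, -0.2943, 0.1216]
tool_rot: [0.743, 0.669, 0.001, 0.002]
ft_force: [0.3, 0.3, 5.5]
grip_width: 0.0562
```

Run:
```python
from meas import *
p,W=posts("side","pics/s6.png")
cv2.imwrite("pics/s6z.png",cv2.resize(cv2.imread("pics/s6.png")[200:370,200:420],None,fx=3,fy=3))
plan([])
```

```text
side [354 235   6   6  29] [ 0.6422 -0.228   0.1077] ang 37.81
side [366 292   7   9  45] [ 0.6231 -0.4074  0.1069] ang -50.86
side [274 298   7   8  43] [ 0.4436 -0.3889  0.1076] ang -139.78
side [319 306  11   3  16] [ 0.5298 -0.4229  0.1105] ang -95.51
t 12.05 now [ 0.4516 -0.2943  0.1216] yaw 84.02 j [-0.58  0.46 -0.18  0.92  0.   -0.47] F [0.7 0.1 4.8] w 0.056
```

View pics/s6z.png

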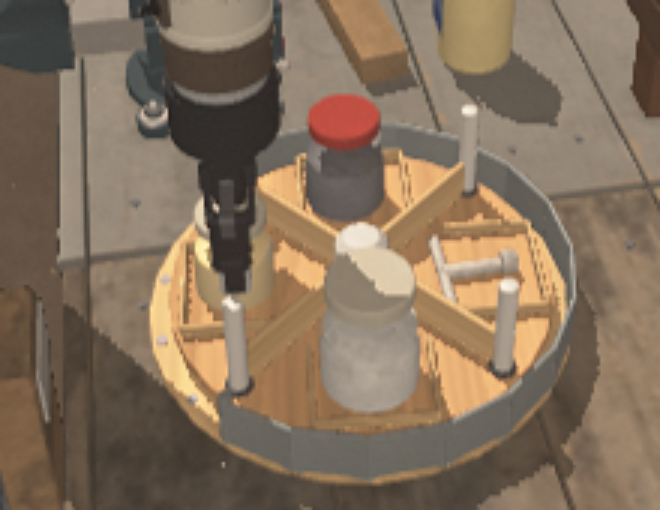

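drive_tool(steps=[0,0,-0.006,0,0,0,1,0,0,-0.012,0,0,0,1,0,0,-0.02,0,0,0,1,0,0,-0.03,0,0,0,1,0,0,-0.035,0,0,0,1,0,0,-0.035,0,0,0,1,0,0,-0.035,0,0,0,1,0,0,-0.03,0,0,0,1])

```text
clock: 12.72
eef_pos: [0.4498, -0.2935, 0.3255]
tool_rot: [0.743, 0.669, 0.0, 0.001]
ft_force: [0.2, -0.6, -1.9]
grip_width: 0.056
```

Run:
```python
from meas import *
p,W=posts("wrist","pics/w7.png")
p,W=posts("top","pics/t7.png")
plan([(.40,-.02,.33,84),(.471,.299,.325,84)],step=.03)
```

```text
wrist [216 179  15  15 162] [ 0.4417 -0.3861  0.1077] ang -141.28
wrist [396 179  15  14 163] [ 0.4599 -0.2082  0.1078] ang 129.51
top [376 195   5   5  20] [ 0.6383 -0.2244  0.1076] ang 40.16
top [442 202   5   5  21] [ 0.6198 -0.4044  0.1082] ang -51.18
top [371 261   5   5  23] [ 0.4588 -0.2065  0.1079] ang 129.43
t 12.82 now [ 0.4518 -0.2948  0.3292] yaw 84.0 j [-0.58  0.3   0.15  1.41 -0.   -0.47] F [ 0.1 -1.1 -2.5] w 0.0562
-> (0.4, -0.02, 0.33, 84) 10
0.0268,-0.008,-0.0001,0,0,0,
0.0268,-0.008,-0.0001,0,0,0,
0.0268,-0.0081,-0,0,0,0,
0.0268,-0.008,-0.0001,0,0,0,
0.0268,-0.008,-0.0001,0,0,0,
0.0267,-0.008,-0.0001,0,0,0,
0.0268,-0.0081,-0.0001,0,0,0,
0.0268,-0.008,-0.0001,0,0,0,
0.0268,-0.008,-0,0,0,0,
0.0268,-0.008,-0.0001,0,0,0,
-> (0.471, 0.299, 0.325, 84) 11
0.0295,0.0034,0.0005,0,0,0,
0.0295,0.0034,0.0004,0,0,0,
0.0295,0.0034,0.0005,0,0,0,
0.0296,0.0033,0.0004,0,0,0,
0.0295,0.0034,0.0005,0,0,0,
0.0295,0.0034,0.0004,0,0,0,
0.0295,0.0034,0.0005,0,0,0,
0.0295,0.0034,0.0004,0,0,0,
0.0295,0.0034,0.0005,0,0,0,
0.0296,0.0034,0.0004,0,0,0,
0.0295,0.0033,0.0005,0,0,0,
```

View pics/w7.png

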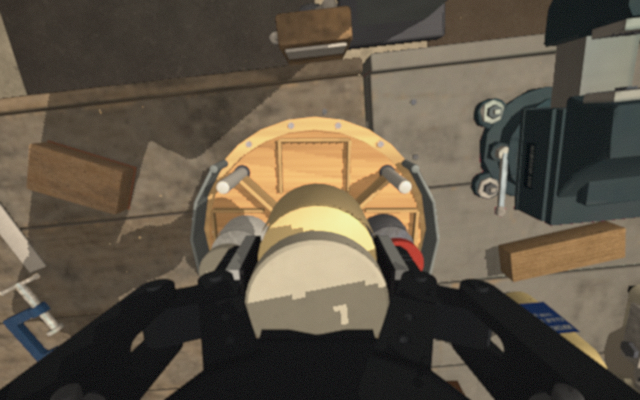

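drive_tool(steps=[0.014,-0.004,0,0,0,0,1,0.025,-0.008,0,0,0,0,1,0.0268,-0.008,0,0,0,0,1,0.0268,-0.008,0,0,0,0,1,0.0268,-0.008,0,0,0,0,1,0.0268,-0.008,0,0,0,0,1,0.0268,-0.008,0,0,0,0,1,0.0268,-0.008,0,0,0,0,1])

```text
clock: 13.48
eef_pos: [0.41, -0.0873, 0.3215]
tool_rot: [0.743, 0.669, -0.001, -0.001]
ft_force: [-1.0, 0.2, -2.0]
grip_width: 0.0559
```

drive_tool(steps=[0.0268,-0.008,0,0,0,0,1,0.0268,-0.006,0,0,0,0,1,0.0295,0.0034,0,0,0,0,1,0.0295,0.0034,0,0,0,0,1,0.0295,0.0034,0,0,0,0,1,0.0295,0.0034,0,0,0,0,1,0.0295,0.0034,0,0,0,0,1,0.0295,0.0034,0,0,0,0,1])

```text
clock: 14.15
eef_pos: [0.441, 0.1413, 0.3216]
tool_rot: [0.743, 0.669, -0.001, -0.0]
ft_force: [1.2, -0.6, -2.3]
grip_width: 0.0556
```

Run:
```python
from meas import *
plan([(.471,.299,.30,84)],step=.03)
```

```text
t 14.15 now [0.441  0.1413 0.3216] yaw 84.02 j [ 0.31  0.16 -0.05  1.36 -0.    0.41] F [ 1.2 -0.6 -2.3] w 0.0556
-> (0.471, 0.299, 0.3, 84) 6
0.0267,0.0022,0.0036,0,0,0,
0.0266,0.0023,0.0036,0,0,0.01,
0.0267,0.0022,0.0036,0,0,-0,
0.0267,0.0022,0.0036,0,0,0,
0.0266,0.0022,0.0036,0,0,0.01,
0.0267,0.0022,0.0036,0,0,-0,
```

drive_tool(steps=[0.0267,0.0022,0.0036,0,0,0,1,0.0267,0.0022,0.0036,0,0,0,1,0.0267,0.0022,0.0036,0,0,0,1,0.0267,0.0022,0.0036,0,0,0,1,0.0267,0.0022,0.0036,0,0,0,1,0.0267,0.0022,0.0036,0,0,0,1,0,0,0,0,0,0,1,0,0,0,0,0,0,1])

```text
clock: 14.82
eef_pos: [0.4707, 0.2987, 0.2989]
tool_rot: [0.742, 0.67, -0.002, -0.0]
ft_force: [-0.1, -0.8, -2.3]
grip_width: 0.0562
```

Run:
```python
from meas import *
p,W=posts("side","pics/s8.png");z=W[...,2]
plan([])
o=bot.get_obs()["eef_pos"]
# jar lowest points near tool in side cloud
k=(np.hypot(W[...,0]-o[0],W[...,1]-o[1])<.05)&(z<o[2]+.0)&(z>.03)
ys=np.where(k); print(k.sum(), np.percentile(z[k],[0.5,1,5,50,99]).round(4))
p,W=posts("wrist","pics/w8.png")
cv2.imwrite("pics/s8z.png",cv2.resize(cv2.imread("pics/s8.png")[60:240,180:400],None,fx=3,fy=3))
```

```text
side [354 235   6   6  31] [ 0.6419 -0.2278  0.1073] ang 37.97
side [275 239   6   7  30] [ 0.4626 -0.2094  0.1074] ang 128.94
side [366 292   7   8  43] [ 0.6229 -0.4072  0.1073] ang -50.91
side [274 298   7   8  43] [ 0.4436 -0.3887  0.1074] ang -139.83
side [317 306  14   3  20] [ 0.5282 -0.4226  0.111 ] ang -96.3
t 14.87 now [0.4708 0.2978 0.2995] yaw 84.06 j [ 0.56  0.36  0.16  1.37 -0.    0.67] F [-0.5 -0.7 -2.2] w 0.056
406 [0.2076 0.2084 0.2105 0.2429 0.2973]
```

View pics/s8z.png

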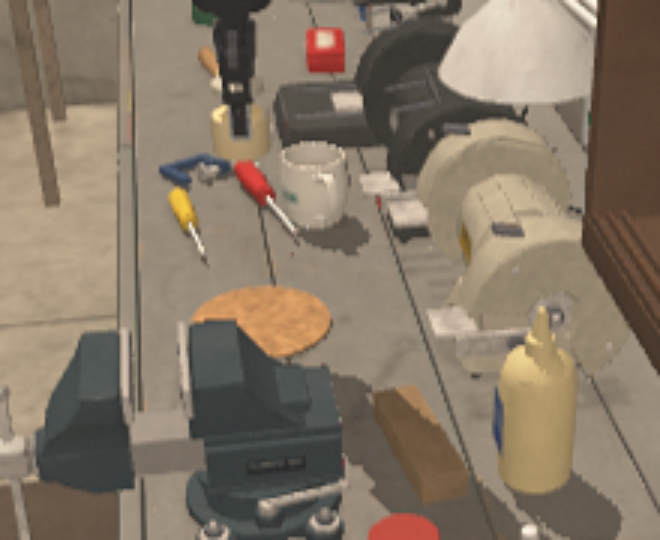

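View pics/w8.png

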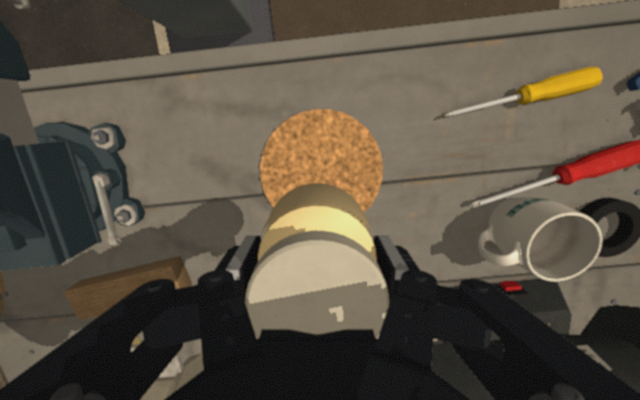

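Run:
```python
from h import *
from workcell import vision
m=vision.camera_model("wrist");p=cv2.imread("pics/w8.png")
R=cv2.Rodrigues(m["rvec"])[0];t=np.array(m["tvec"]).reshape(3);C=-R.T@t
def g(u,v,h):
    d=R.T@np.linalg.inv(m["mtx"])@np.array([u,v,1.]);return C+d*(h-C[2])/d[2]
l=g(259.5,170,.004);r=g(383,170,.004);to=g(321,109,.004);print(l,r,(l+r)/2,to, np.linalg.norm(l-r))
```

```text
[0.46227743 0.22647398 0.004     ] [0.47830145 0.37921388 0.004     ] [0.47028944 0.30284393 0.004     ] [0.39786457 0.30989451 0.004     ] 0.15357814377066498
```

drive_tool(steps=[0,0,0.025,0,0,0,1,0,0,0.03,0,0,0,1,0,0,0.03,0,0,0,1,0,0,0.03,0,0,0,1,0,0,0.025,0,0,0,1,0,0,0.02,0,0,0,1,0,0,0.015,0,0,0,1,0,0,0,0,0,0,1])

```text
clock: 15.58
eef_pos: [0.4694, 0.2952, 0.1225]
tool_rot: [0.744, 0.669, -0.004, -0.0]
ft_force: [-1.4, -1.1, -2.4]
grip_width: 0.0559
```

drive_tool(steps=[0,0,0,0,0,0,1,0,0,0,0,0,0,1])

```text
clock: 15.75
eef_pos: [0.4722, 0.2977, 0.1271]
tool_rot: [0.743, 0.669, 0.001, 0.0]
ft_force: [0.2, -0.1, -1.4]
grip_width: 0.0559
```

drive_tool(steps=[0.002,0,0.007,0,0,0,1,0.001,0,0.006,0,0,0,1,0,0,0.005,0,0,0,1,0,0,0.003,0,0,0,1,0,0,0.001,0,0,0,1,0,0,0,0,0,0,1,0,0,0,0,0,0,1])

```text
clock: 16.33
eef_pos: [0.4718, 0.301, 0.1036]
tool_rot: [0.743, 0.669, -0.0, -0.0]
ft_force: [0.8, 0.6, -1.2]
grip_width: 0.0555
```

Run:
```python
from meas import *
p,W=posts("side","pics/s9.png")
plan([])
cv2.imwrite("pics/s9z.png",cv2.resize(cv2.imread("pics/s9.png")[100:200,220:340],None,fx=5,fy=5))
```

```text
side [354 235   6   6  30] [ 0.6419 -0.2277  0.1074] ang 37.98
side [275 239   6   7  31] [ 0.4627 -0.2095  0.1072] ang 128.9
side [366 292   7   8  44] [ 0.623  -0.4074  0.1072] ang -50.88
side [274 298   7   8  45] [ 0.4438 -0.3893  0.1076] ang -139.58
side [319 305  13   4  19] [ 0.5312 -0.4228  0.1107] ang -94.8
t 16.38 now [0.4719 0.3011 0.1038] yaw 84.02 j [ 0.57  0.52 -0.14  0.91 -0.    0.67] F [-0.   0.2 -2.7] w 0.0556
```

View pics/s9z.png

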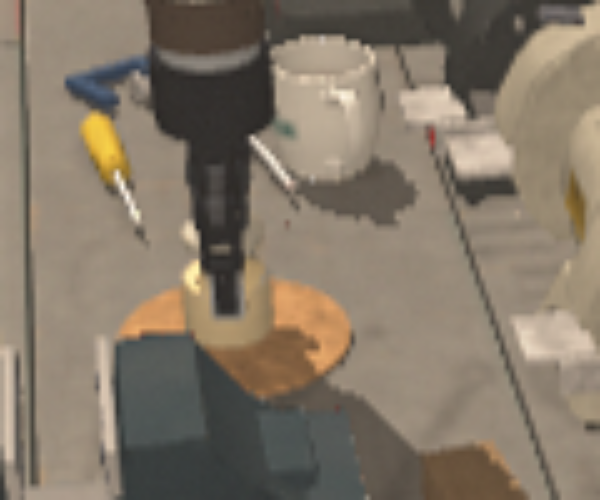

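Still free hanging (-2.5 N); about 4 mm to go.

drive_tool(steps=[0,0,0.001,0,0,0,1,0,0,0.001,0,0,0,1,0,0,0.001,0,0,0,1,0,0,0,0,0,0,1,0,0,0,0,0,0,1])

```text
clock: 16.8
eef_pos: [0.4718, 0.3009, 0.1006]
tool_rot: [0.743, 0.669, -0.0, -0.0]
ft_force: [0.7, 0.3, -3.1]
grip_width: 0.0558
```

drive_tool(steps=[0,0,0.001,0,0,0,1,0,0,0,0,0,0,1,0,0,0,0,0,0,1])

```text
clock: 17.05
eef_pos: [0.4719, 0.301, 0.0998]
tool_rot: [0.743, 0.669, 0.0, 0.0]
ft_force: [0.8, 0.1, -0.8]
grip_width: 0.0559
```

drive_tool(steps=[0,0,0.001,0,0,0,1,0,0,0,0,0,0,1,0,0,0,0,0,0,1])

```text
clock: 17.3
eef_pos: [0.4718, 0.301, 0.0997]
tool_rot: [0.743, 0.669, 0.0, 0.0]
ft_force: [-2.1, -1.3, 6.7]
grip_width: 0.0563
```

drive_tool(steps=[0,0,0,0,0,0,-0.4,0,0,0,0,0,0,-0.7,0,0,0,0,0,0,-1,0,0,0,0,0,0,-1,0,0,0,0,0,0,-1,0,0,0,0,0,0,-1])

```text
clock: 17.8
eef_pos: [0.4718, 0.3009, 0.0985]
tool_rot: [0.743, 0.669, -0.0, -0.0]
ft_force: [0.2, 0.9, -0.4]
grip_width: 0.0853
```

Run:
```python
from meas import *
plan([])
p,W=posts("wrist","pics/w10.png")
```

```text
t 17.8 now [0.4718 0.3009 0.0985] yaw 84.01 j [ 0.57  0.53 -0.14  0.9  -0.    0.67] F [ 0.2  0.9 -0.4] w 0.0853
```

View pics/w10.png

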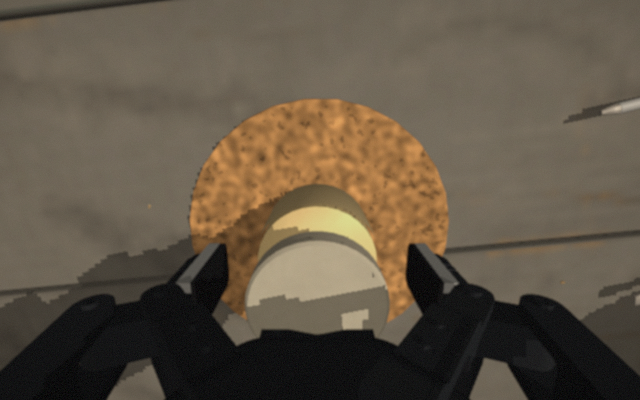

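Jar stands on the mat with both pads clear. Retreat upward.

drive_tool(steps=[0,0,-0.01,0,0,0,-1,0,0,-0.02,0,0,0,-1,0,0,-0.03,0,0,0,-1,0,0,-0.035,0,0,0,-1,0,0,-0.035,0,0,0,-1,0,0,-0.035,0,0,0,-1,0,0,-0.03,0,0,0,-1,0,0,0,0,0,0,-1])

```text
clock: 18.52
eef_pos: [0.474, 0.3024, 0.3022]
tool_rot: [0.743, 0.669, 0.007, 0.001]
ft_force: [0.4, 1.0, 0.8]
grip_width: 0.0853
```

drive_tool(steps=[0,0.03,0,0,0,0,-1,0,0.03,0,0,0,0,-1,0,0,0,0,0,0,-1,0,0,0,0,0,0,-1])

```text
clock: 18.85
eef_pos: [0.5322, 0.2942, 0.293]
tool_rot: [0.744, 0.669, -0.001, -0.0]
ft_force: [-0.8, 0.5, -0.3]
grip_width: 0.0856
```

Run:
```python
from meas import *
plan([])
for c in("side","top","wrist"):
    p,W=posts(c,f"pics/f_{c}.png");z=W[...,2]
    k=(np.hypot(W[...,0]-.472,W[...,1]-.301)<.06)&(z>.06)&(z<.09)
    if k.sum(): print(c,"jar top",W[k].mean(0).round(4))
```

```text
t 18.85 now [0.5322 0.2942 0.293 ] yaw 83.92 j [0.5  0.46 0.3  1.41 0.   0.61] F [-0.8  0.5 -0.3] w 0.0856
side [354 235   6   6  30] [ 0.642  -0.2277  0.1074] ang 37.96
side [275 239   6   6  30] [ 0.4628 -0.2093  0.1073] ang 128.82
side [366 292   7   8  40] [ 0.6233 -0.4075  0.108 ] ang -50.84
side [274 298   7   8  45] [ 0.4437 -0.389   0.1073] ang -139.7
side [318 305  14   4  19] [ 0.5307 -0.4229  0.111 ] ang -95.05
side jar top [0.4714 0.2953 0.0781]
top [376 195   5   5  22] [ 0.6387 -0.2246  0.1077] ang 39.97
top [441 202   6   5  23] [ 0.6193 -0.4042  0.1067] ang -51.29
top [371 261   5   5  23] [ 0.4588 -0.2066  0.1073] ang 129.44
top [438 268   6   5  25] [ 0.4402 -0.386   0.1081] ang -141.73
top jar top [0.468 0.3   0.078]
wrist jar top [0.4693 0.3014 0.0787]
```

View pics/f_side.png

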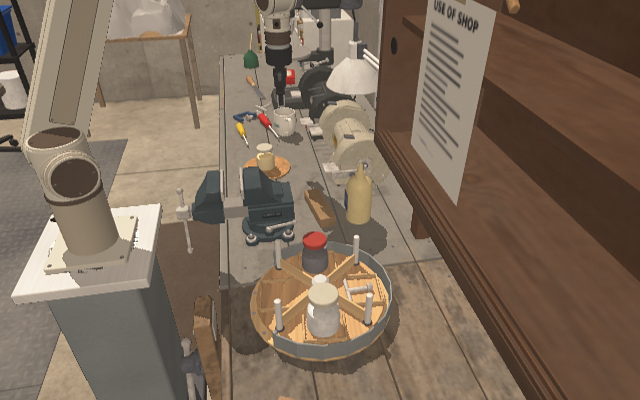

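View pics/f_wrist.png

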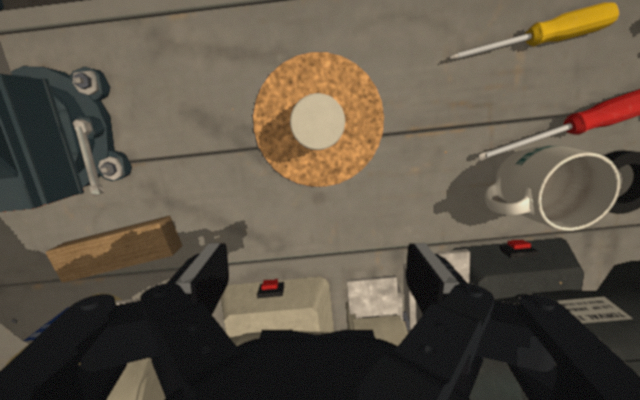

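View pics/f_top.png

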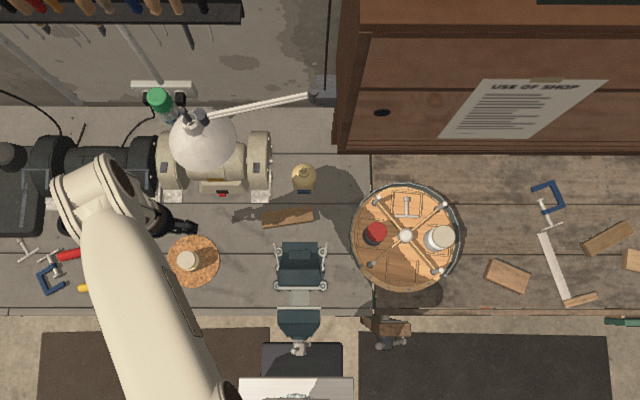

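```bash
python3 -c "
from workcell import job_done
print(job_done())"
```

```text
the job is handed in; nothing more can be done
None
```

The shortest jar, the yellow one, is standing upright on the round cork mat, and I handed the job in at about 19 s of the 64 s allowed.

- **Carousel:** I turned it clockwise by one post, with the fingers loosely around it. The wrist camera put the bay at 173.9° and the middle of the opening at 173.9°. After the jar came out it read about 174.1°, and the side and top cameras showed the posts still in place at the end.
- **Jar:** I gripped it round the body, lifted it straight up over the vice and lowered it in 1 mm steps. Contact showed about 7 N, and then I released it. The last wrist picture shows it within a few millimetres of the mat's centre. Its top measures 78 mm high, against 76 mm expected.
- **Everything else:** The last pictures show the other two jars and the chuck key in their bays. The glue bottle is upright and the oak offcut shows no movement by eye. The gripper was clear of everything.

The cameras disagreed by 2–4 mm in absolute position, for example on the carousel's axis. I therefore compared the posts and the rim within single pictures. The gripper read 56 mm on the 58 mm jar, but the jar did not slip.

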